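# Ease the rolling pin out of the part-open drawer

## Task

The baker wants the rolling pin that lies in the drawer, but the drawer's runners stop short and the far end of the pin is still under the unit. Take hold of the pin, tip its near end up and draw it out slantwise through the gap between the drawer front and the unit without forcing it; leave the other things lying as they are. Finish holding the pin in the gripper, up in the air and still, with all of it at least 5 cm higher than the unit's top and touching nothing else.

Things in the scene. Friction and masses are not known exactly. Their poses are not given: they have to be found in the camera images.
- pin_mid (a point): Centre of the rolling pin: plain round beech rod without handles, 330 mm long, 28 mm across, about 0.15 kg, lying loose along the drawer on its floor (it can roll), centre 14 mm above that floor. x axis = its long axis, into the unit. Near end 5 to 55 mm behind the drawer front's inner face, far end 130 to 145 mm deep under the unit's top. Left or right of the spatula: this changes.
- pin_end_a (a point): Centre of the rolling pin's far end face (the end under the unit), at +165 mm along its x axis.
- pin_end_b (a point): Centre of the rolling pin's near end face (behind the drawer front), at -165 mm along its x axis.
- unit: Low white countertop unit with one drawer, fixed on the table: 340 mm wide (y), 420 mm deep (x), 120 mm high. Origin on the table under the middle of the front edge of its top; +x points into the unit, away from the robot; z up. A kitchen scale (up to 146 mm above the table) stands on it from x = 200 mm backwards.
- unit_edge (a point): Middle of the lower front edge of the unit's top board, under which the pin must come out: 105 mm above the table, 85 mm above the drawer's floor. The board is 15 mm thick. Axes as the unit's.
- drawer (a joint): How far the drawer stands out, in m: 0 shut, 0.24 at the stop of its runners; starts at 0.205 to 0.24, is stiff (about 5 N) and stays where it is. It is also the clear length from the front edge of the unit's top to the inner face of the drawer front.
- drawer_front (a point): Middle of the top edge of the drawer front (15 mm thick), 90 mm above the table, 7.5 mm outside its inner face; axes as the unit's. Inside, the drawer is 300 mm wide and 390 mm long, floor 20 mm above the table, side walls (8 mm thick) ending 65 mm above the table. A bar handle stands 35 mm out from the front.
- spatula_mid (a point): Flat wooden spatula lying along the drawer beside the pin, axis about 130 mm from the pin's, 300 mm long, at most 50 mm wide and 10 mm thick; a bystander. Origin near its middle, x along it.
- bowl: Stainless mixing bowl standing on the table to the left, 190 mm across, 110 mm high; origin under its centre; a bystander.
- cup: White mug standing on the table to the left, 84 mm across and 85 mm high; origin under its centre; a bystander.
- mixer: White hand mixer on its stand, fixed on the table to the right, about 315 mm high, foot 176 mm across; origin on the table under the centre of the round foot; a bystander.

How it is judged:
By the outcome, as a careful person would: the job done as asked, in the order asked, and still so for the second after the job is handed in, while the arm keeps its last pose, push and grip.
It also fails if it takes over 40 s, if anything falls off the work surface, if the arm or the gripper's body presses on something with over 40 N, if the wrist force passes 120 N, or if a joint passes its speed limit or range.

## Robot

A 6-joint arm with a two-finger parallel gripper is mounted at the origin on the work surface. World frame = base frame: x ahead of the robot, y to its left, z up, the work surface at z = 0. Lengths are in m, angles in degrees, forces in N, time in s.
With the tool pointing down it reaches from about 0.3 to 0.75 m from the base axis. Payload 8.5 kg.
Tool frame: the origin (TCP) lies on the centre line of the jaws, within the pads' length; the fingertips stand 14 mm ahead of it and the grasp point (between the pads) lies 5 mm behind it; z points along the fingers, x is the direction in which the jaws open and shut, and the axes are right-handed (so a half turn about z gives the same grasp; the last joint's range is limited). The gripper opens to 85 mm and grips with 20 to 120 N. Pads are 22 mm wide; open, the fingers measure 114 mm over their backs; the gripper's body (76 mm by 85 mm) begins 54 mm behind the grasp point. The pads swing forward as they close: fully open they stand 13 mm farther back than shut.
Start: joints at [-80.747, 21.807, 74.336, -0, 83.858, -12.336], TCP at [0.202, -0.511, 0.245] pointing down, gripper open.
Joint ranges: [-178.18, 178.18], [-50.72, 133.34], [12.68, 142.11], [-81.47, 261.47], [9.98, 163.14], [-165.26, 165.26]. Speed limits (degrees/s): [136.94, 136.94, 180, 180, 180, 180].

## Interface

Orientations are given as a 3x3 rotation matrix whose columns are the frame's x, y, z axes.
In Python, from rig import * gives the robot as it stands.
- The arm moves only by the shell command python3 -m crank 'ROWS' [FORCE]. ROWS is JSON, one flat list of numbers, 7 for each row, row after row: the turn, a rotation vector about the world's x, y, z in rad, then the shift along the world's x, y, z in m, then the opening in per cent of the stroke, from 0 (shut) to 100 (fully open). A call has 1 to 20 rows; each row shifts and turns the commanded pose from where the row before left it; what a row does not reach is not made up. A row lasts 1/10 s, in which the tool goes at most 50 mm and 8.59 degrees, less where a joint would pass 70% of its speed; a pose out of reach is approached as far as the arm can. A call is refused whole if a number of a shift passes 0.05 or a number of a turn 0.15, either way. A call with a gripper value outside its range is refused whole. The fingers move at their own pace and stop on an object; FORCE is the grip in N (left out, the last holds). Time passes only in rows, so rows that do not move let the fingers close. It gives the time, the measured TCP pose, the force and the opening at its end, in the units of the state.
- observe(): the state, without advancing time (a new reading comes with each control period).
- get_image(name): name is "scene" or "top"; returns a dict with "frame" (480x640x3 uint8, red, green, blue), "fov_y" (degrees; the focal length in pixels is half the picture's height over the tangent of half this angle, whatever the lens; pixels are square), "cx", "cy" (the principal point, pixels), "world_to_cam" (4x4, takes a point from world to camera coordinates). Camera axes: x right, y up, looking along -z (the intrinsics and any distortion apply to the point x, -y, -z); pixel columns grow to the right and rows downward; lengths in m; the calibration is good to about 2 mm. A picture is of the moment at which its call begins. There is no depth.
- close_job(): hands the job in, once; it reports no verdict.
The state is a dict: "time_s": time; "q": joint angles; "qvel": joint speeds; "joint_efforts": joint torques, N m; "position": TCP position; "tool_rot": TCP orientation; "ft_force": force on the tool from outside, world axes, zero at the start; "wrist_torque": the same for the moment, N m; "grip_width": finger opening in m.
Only numpy, scipy, OpenCV 4.12 (cv2) and the standard library are available. Lean on these libraries where they do the work, as an engineer would, in place of code of your own. Each camera call takes 0.05 s, during which the arm holds its last target. There are 200 camera calls.

## Working session

There is one attempt and no reset: what is moved stays moved. The work goes in short steps, Python scripts to look and compute and a shell command to move; the robot and the scene stay as the last step left them, time stands still between calls to the robot, and variables do not carry over. Pictures are saved under pics/ and viewed, about 8 in all and at most 12, crops included, and the job is handed in when it is done.

```bash
mkdir -p pics
python3 - <<'E'
from rig import *
import cv2,numpy as np
for n in ("scene","top"):
    d=get_image(n); cv2.imwrite(f"pics/{n}0.png",d["frame"][:,:,::-1])
    print(n,{k:(v.tolist() if hasattr(v,'tolist') else v) for k,v in d.items() if k!="frame"})
o=observe();print(o)
E
```

```text
scene {'fov_y': 44.115063682444045, 'cx': 320.15249604423, 'cy': 253.4933983783358, 'world_to_cam': [[0.8343922559655412, 0.5511163738960649, 0.007765668573123084, -0.5119430337013352], [-0.41753892999765724, 0.6228327570539569, 0.6616196782721764, 0.1989412522292218], [0.3597927252198775, -0.5552928048914549, 0.7497993703082406, -1.8630837432791691], [0.0, 0.0, 0.0, 1.0]]}
top {'fov_y': 43.43194262945238, 'cx': 308.2591418907429, 'cy': 236.5527032923541, 'world_to_cam': [[0.020957928946012838, -0.9997688123224989, 0.004804905988008624, -0.01961598873741015], [0.98742114384065, 0.02145195128751862, 0.1566502425225713, -0.6053234437239815], [-0.15671710152601834, 0.0014614011145625571, 0.9876424527105274, -1.770735699211832], [0.0, 0.0, 0.0, 1.0]]}
{'time_s': 0.1, 'q': array([-8.07465244e+01,  2.18382590e+01,  7.43779381e+01, -1.18510745e-03,
        8.38583017e+01, -1.23361434e+01]), 'qvel': array([ 0.00202902, -0.10396231, -0.21061753,  0.07961154, -0.17004347,
        0.02192288]), 'joint_efforts': array([ 4.31218708e-03, -4.49220014e+01, -2.31657940e+01, -1.80696793e-04,
        3.64002437e-03,  1.76446002e-05]), 'position': array([ 0.20232695, -0.51118008,  0.24477748]), 'tool_rot': array([[ 3.67958010e-01, -9.29842379e-01, -2.29380958e-04],
       [-9.29841534e-01, -3.67957992e-01,  1.28002182e-03],
       [-1.27462109e-03, -2.57706340e-04, -9.99999154e-01]]), 'ft_force': array([-0.28452473,  0.26328715, -0.07791621]), 'wrist_torque': array([ 0.04467885, -0.01737085,  0.02247856]), 'grip_width': 0.08507323393141585}
```

View pics/scene0.png

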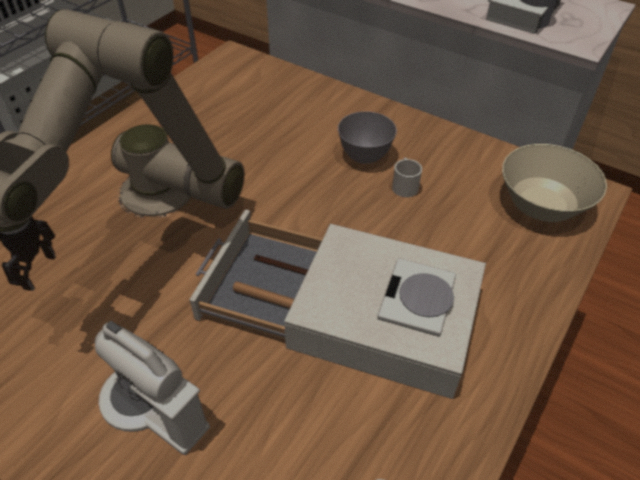

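View pics/top0.png

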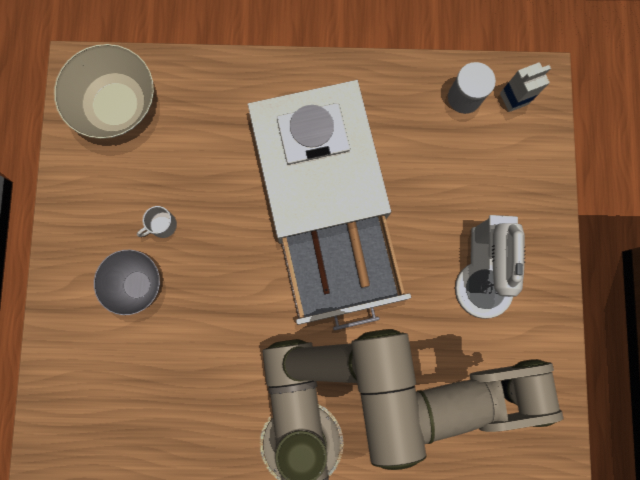

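The pin is the orange rod on the right, running from about (352,220) to (365,285) in the top view. The spatula is the dark one on its left, around (320,262). The unit's front edge runs from (273,236) to (389,213).

```bash
cat > h.py <<'E'
import numpy as np,cv2
from rig import *
def ray(d,u,v):
    M=np.array(d["world_to_cam"]);f=240/np.tan(np.radians(d["fov_y"]/2))
    r=np.array([(u-d["cx"])/f,-(v-d["cy"])/f,-1.]);R=M[:3,:3]
    return -R.T@M[:3,3],R.T@r
def onz(d,u,v,z):
    c,r=ray(d,u,v);return c+r*(z-c[2])/r[2]
def proj(d,p):
    M=np.array(d["world_to_cam"]);f=240/np.tan(np.radians(d["fov_y"]/2));c=M[:3,:3]@np.asarray(p)+M[:3,3]
    return d["cx"]+f*c[0]/-c[2],d["cy"]-f*c[1]/-c[2]
E
python3 - <<'E'
from h import *
for n,(x0,y0,w,h) in {"top":(255,195,170,145),"scene":(180,200,170,150)}.items():
    d=get_image(n);im=d["frame"][:,:,::-1].copy()
    cv2.imwrite(f"pics/{n}z.png",cv2.resize(im[y0:y0+h,x0:x0+w],None,fx=4,fy=4,interpolation=cv2.INTER_CUBIC))
    hsv=cv2.cvtColor(im,cv2.COLOR_BGR2HSV)
    if n=="top":
        m=((hsv[...,1]>100)&(hsv[...,2]>90)).astype(np.uint8);roi=np.zeros_like(m);cv2.fillPoly(roi,[np.array([[340,228],[378,220],[390,290],[335,298]])],1)
        m&=roi;ys,xs=np.nonzero(m);print("pin px",len(xs),cv2.minAreaRect(np.c_[xs,ys].astype(np.float32)))
        for z in(.034,.045):print(z,cv2.boxPoints(cv2.minAreaRect(np.c_[xs,ys].astype(np.float32))).tolist(),[onz(d,*p,z).round(4).tolist() for p in cv2.boxPoints(cv2.minAreaRect(np.c_[xs,ys].astype(np.float32)))])
        g=(hsv[...,1]<70)&(hsv[...,2]>150);g=g.astype(np.uint8);g[:,:240]=0;g[:,400:]=0;g[300:]=0
        c=max(cv2.findContours(g,0,2)[0],key=cv2.contourArea);r=cv2.minAreaRect(c);b=cv2.boxPoints(r)
        print("unit",[(p.round(1).tolist(),onz(d,*p,.12).round(4).tolist()) for p in b])
        a=cv2.approxPolyDP(c,6,True)[:,0];print(a.tolist(),[onz(d,*p,.12).round(4).tolist() for p in a])
E
```

```text
pin px 488 ((358.4051513671875, 255.6338653564453), (62.58536148071289, 8.024389266967773), 77.31961822509766)
0.034 [[347.6217041015625, 225.98513793945312], [355.45037841796875, 224.22369384765625], [369.1885986328125, 285.2825927734375], [361.35992431640625, 287.0440368652344]] [[0.643, -0.1261, 0.034], [0.649, -0.1499, 0.034], [0.4636, -0.1928, 0.034], [0.4578, -0.1693, 0.034]]
0.045 [[347.6217041015625, 225.98513793945312], [355.45037841796875, 224.22369384765625], [369.1885986328125, 285.2825927734375], [361.35992431640625, 287.0440368652344]] [[0.6411, -0.1253, 0.045], [0.647, -0.149, 0.045], [0.4627, -0.1917, 0.045], [0.457, -0.1683, 0.045]]
unit [([247.10000610351562, 103.0999984741211], [0.9954, 0.1853, 0.12]), ([360.20001220703125, 77.30000305175781], [1.0851, -0.1533, 0.12]), ([390.79998779296875, 211.60000610351562], [0.6731, -0.2459, 0.12]), ([277.79998779296875, 237.39999389648438], [0.5897, 0.0816, 0.12])]
[[357, 80], [248, 103], [278, 236], [390, 211]] [[1.0763, -0.1438, 0.12], [0.9958, 0.1827, 0.12], [0.5939, 0.0811, 0.12], [0.6748, -0.2435, 0.12]]
```

View pics/topz.png

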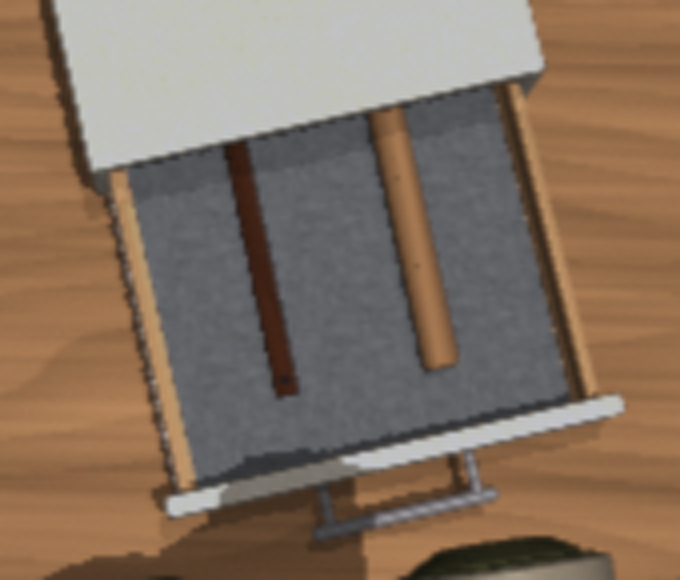

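View pics/scenez.png

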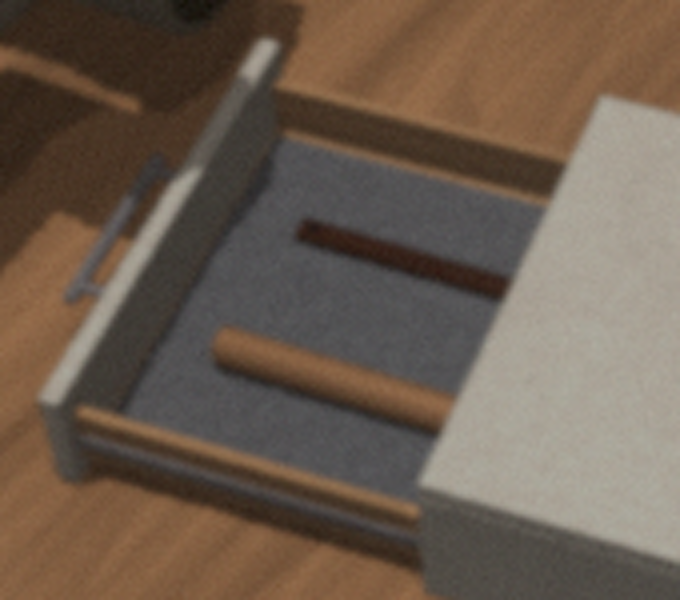

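The zoomed views show the pin lying between the spatula and the right wall. Its near end is at about crop pixel (440,365) in the top view and (218,345) in the scene view, about 25–30 mm behind the drawer front. Next I triangulate the key points.

Run:
```python
from h import *
T=get_image("top");S=get_image("scene")
t=lambda u,v:(255+u/4,195+v/4)
s=lambda u,v:(180+u/4,200+v/4)
def tri(a,b):
    (c1,r1),(c2,r2)=ray(T,*a),ray(S,*b);k=np.linalg.lstsq(np.c_[r1,-r2],c2-c1,rcond=None)[0]
    p,q=c1+k[0]*r1,c2+k[1]*r2;return ((p+q)/2).round(4),np.linalg.norm(p-q).round(4)
print("unitL",onz(T,*t(95,168),.12),onz(S,*s(605,97),.12),tri(t(95,168),s(605,97)))
print("unitR",onz(T,*t(543,70),.12),onz(S,*s(420,487),.12),tri(t(543,70),s(420,487)))
print("frontL outer",onz(T,*t(167,515),.09),onz(S,*s(258,40),.09))
print("frontR inner",onz(T,*t(624,400),.09),onz(S,*s(80,408),.09))
print("pin near end top z.048/.034",onz(T,*t(440,362),.040),onz(S,*s(226,343),.036))
print("pin at edge", onz(T,*t(388,115),.044))
print("mixer foot",onz(T,485,290,.01),"head",onz(T,508,250,.3),onz(T,510,290,.25))
U=np.radians(13.5);print("yaw L-R",)
```

```text
unitL [0.59097367 0.07880216 0.12      ] [0.5958389  0.07962127 0.12      ] (array([0.593 , 0.0803, 0.1173]), np.float64(0.0042))
unitR [ 0.67038315 -0.24565044  0.12      ] [ 0.67829176 -0.24945147  0.12      ] (array([ 0.6733, -0.2458,  0.1112]), np.float64(0.0032))
frontL outer [0.34393726 0.02118004 0.09      ] [0.34584451 0.01482872 0.09      ]
frontR inner [ 0.43353991 -0.30857579  0.09      ] [ 0.45610483 -0.30174087  0.09      ]
pin near end top z.048/.034 [ 0.46219866 -0.17963525  0.04      ] [ 0.46762675 -0.18119938  0.036     ]
pin at edge [ 0.64842117 -0.13861482  0.044     ]
mixer foot [ 0.45865513 -0.54784999  0.01      ] head [ 0.54156898 -0.52405445  0.3       ] [ 0.4419986  -0.54288102  0.25      ]
yaw L-R
```

```bash
python3 -m crank '[0,0,-0.014,0.02,0.04,0,70, 0,0,-0.014,0.02,0.04,0,70, 0,0,-0.014,0.02,0.04,0,70, 0,0,-0.014,0.02,0.04,0,70, 0,0,-0.014,0.035,0.027,0,70, 0,0,-0.014,0.035,0.027,0,70, 0,0,-0.014,0.035,0.027,0,70, 0,0,-0.014,0.035,0.027,-0.01,70, 0,0,-0.014,0.035,0.027,-0.02,70, 0,0,-0.014,0.035,0.027,-0.02,70, 0,0,-0.007,0.031,0.023,-0.02,70, 0,0,0,0,0,0,70, 0,0,0,0,0,0,70]'
python3 - <<'E'
from h import *
o=observe();print(o['position'],o['tool_rot'].round(3).tolist(),o['q'])
d=get_image("top");im=d["frame"][:,:,::-1];cv2.imwrite("pics/t1.png",cv2.resize(im[190:340,250:430],None,fx=4,fy=4,interpolation=2))
d=get_image("scene");im=d["frame"][:,:,::-1];cv2.imwrite("pics/s1.png",cv2.resize(im[150:350,150:350],None,fx=3,fy=3,interpolation=2))
E
```

```text
time_s: 1.6
position: [0.5235, -0.166, 0.1749]
tool_rot: [[0.229, -0.973, -0.001], [-0.973, -0.229, 0.0], [-0.001, 0.001, -1.0]]
ft_force: [-0.5, -0.9, 0.2]
grip_width: 0.0597
[ 0.5234607  -0.16595556  0.17488078] [[0.229, -0.973, -0.001], [-0.973, -0.229, 0.0], [-0.001, 0.001, -1.0]] [-2.99391673e+01  2.52425970e+01  8.10972486e+01 -1.49199239e-02
  7.37232145e+01  4.68052890e+01]
```

View pics/s1.png

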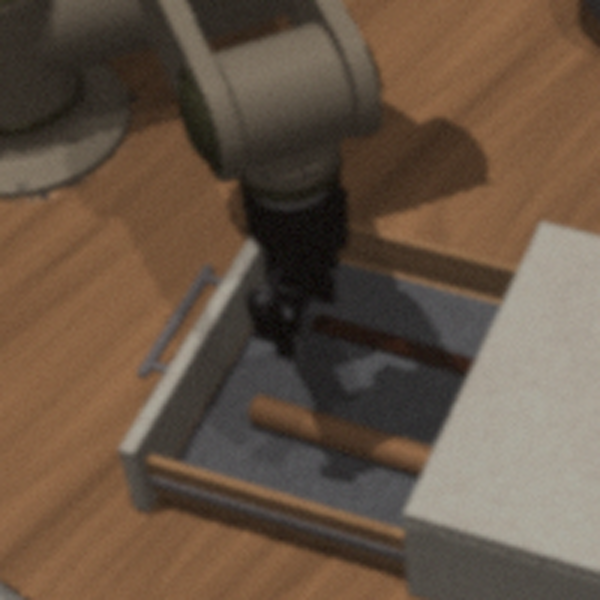

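The gripper hangs above the drawer with its jaws across the pin, and the near end shows at about crop (255,410). I lower to just above the pin and check the alignment.

```bash
python3 -m crank '[0,0,0,0,0,-0.03,70, 0,0,0,0,0,-0.03,70, 0,0,0,0,0,-0.025,70, 0,0,0,0,0,-0.02,70, 0,0,0,0,0,0,70, 0,0,0,0,0,0,70]'
python3 - <<'E'
from h import *
d=get_image("scene");im=d["frame"][:,:,::-1];cv2.imwrite("pics/s2.png",cv2.resize(im[220:340,190:330],None,fx=5,fy=5,interpolation=2))
E
```

```text
time_s: 2.3
position: [0.5234, -0.1674, 0.0715]
tool_rot: [[0.227, -0.974, 0.001], [-0.974, -0.227, -0.001], [0.001, -0.001, -1.0]]
ft_force: [-0.2, -0.3, 0.6]
grip_width: 0.0599
```

View pics/s2.png

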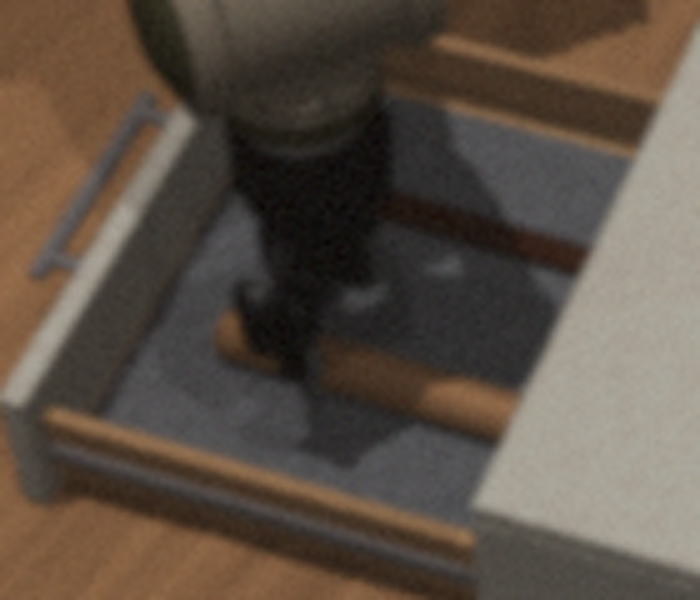

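The jaws straddle the pin, with the pin passing under the fingers at about crop (290,350). I go down and close.

```bash
python3 -m crank '[0,0,0,0,0.001,-0.016,70, 0,0,0,0,0,-0.015,70, 0,0,0,0,0,0,70, 0,0,0,0,0,0,20, 0,0,0,0,0,0,20, 0,0,0,0,0,0,20, 0,0,0,0,0,0,20, 0,0,0,0,0,0,20]' 30; python3 -m crank '[0,0,0,0,0,0,10, 0,0,0,0,0,0,10, 0,0,0,0,0,0,10]' 100
```

```text
time_s: 3.15
position: [0.5239, -0.1659, 0.0407]
tool_rot: [[0.228, -0.974, 0.002], [-0.974, -0.228, -0.001], [0.002, -0.002, -1.0]]
ft_force: [-1.5, -0.0, 6.8]
grip_width: 0.0266
time_s: 3.45
position: [0.524, -0.1659, 0.041]
tool_rot: [[0.228, -0.974, 0.003], [-0.974, -0.228, -0.002], [0.002, -0.002, -1.0]]
ft_force: [-2.3, -0.2, 10.3]
grip_width: 0.0248
```

The width reads under 28 mm and there is an upward force, so the pads may be gripping above the pin's middle. I'll open, go lower and re-grip.

```bash
python3 -m crank '[0,0,0,0,0,0,45, 0,0,0,0,0,0,45, 0,0,0,0,0,0,45]' 30; python3 -m crank '[0,0,0,0,0,-0.004,45, 0,0,0,0,0,0,45]';python3 -m crank '[0,0,0,0,0,-0.003,45, 0,0,0,0,0,0,45]'; python3 -m crank '[0,0,0,0,0,0,30, 0,0,0,0,0,0,25, 0,0,0,0,0,0,25, 0,0,0,0,0,0,25, 0,0,0,0,0,0,25]' 30
```

```text
time_s: 3.75
position: [0.5233, -0.1654, 0.0393]
tool_rot: [[0.228, -0.974, -0.0], [-0.974, -0.228, 0.0], [-0.0, 0.0, -1.0]]
ft_force: [0.6, -0.2, -0.0]
grip_width: 0.0382
time_s: 3.95
position: [0.5231, -0.1652, 0.0347]
tool_rot: [[0.228, -0.974, -0.001], [-0.974, -0.228, 0.001], [-0.001, 0.001, -1.0]]
ft_force: [0.4, -0.7, -1.1]
grip_width: 0.0385
time_s: 4.15
position: [0.5236, -0.1654, 0.0327]
tool_rot: [[0.228, -0.974, 0.001], [-0.974, -0.228, -0.0], [0.0, -0.001, -1.0]]
ft_force: [-0.8, 1.7, 6.5]
grip_width: 0.0384
time_s: 4.65
position: [0.5242, -0.1658, 0.0338]
tool_rot: [[0.228, -0.974, 0.003], [-0.974, -0.228, -0.001], [0.002, -0.002, -1.0]]
ft_force: [-2.0, 1.0, 14.4]
grip_width: 0.0271
```

```bash
python3 -m crank '[0,0,0,0,0,0.001,45, 0,0,0,0,0,0.001,45, 0,0,0,0,0,0,45,0,0,0,0,0,0,25, 0,0,0,0,0,0,25, 0,0,0,0,0,0,25, 0,0,0,0,0,0,25]' 30; python3 -m crank '[0,0,0,0,0,0,15, 0,0,0,0,0,0,15, 0,0,0,0,0,0,15]' 90
```

```text
time_s: 5.35
position: [0.5233, -0.1654, 0.0342]
tool_rot: [[0.228, -0.974, -0.0], [-0.974, -0.228, 0.0], [-0.0, 0.0, -1.0]]
ft_force: [-0.6, 0.6, 1.5]
grip_width: 0.027
time_s: 5.65
position: [0.5234, -0.1655, 0.0345]
tool_rot: [[0.228, -0.974, 0.0], [-0.974, -0.228, -0.0], [0.0, -0.0, -1.0]]
ft_force: [-1.0, 0.6, 5.3]
grip_width: 0.0253
```

```bash
python3 -m crank '[0,0,0,0,0,0.003,15, -0.0059,0.0253,0,0,0,0.0072,15, -0.0059,0.0253,0,0,0,0.0072,15, -0.0059,0.0253,0,0,0,0.0072,15, -0.0059,0.0253,0,0,0,0.0072,15, -0.0059,0.0253,0,0,0,0.0072,15, 0,0,0,0,0,0,15, 0,0,0,0,0,0,15]'
python3 - <<'E'
from h import *
d=get_image("scene");im=d["frame"][:,:,::-1];cv2.imwrite("pics/s3.png",cv2.resize(im[200:340,180:340],None,fx=4,fy=4,interpolation=2))
E
```

```text
time_s: 6.45
position: [0.5232, -0.1652, 0.0729]
tool_rot: [[0.228, -0.965, -0.126], [-0.974, -0.226, -0.029], [-0.001, 0.13, -0.992]]
ft_force: [-0.3, -0.3, -1.2]
grip_width: 0.0254
```

View pics/s3.png

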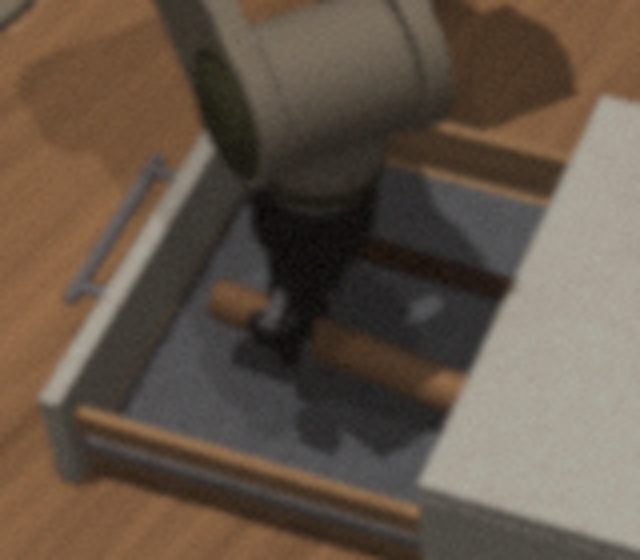

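The pin is gripped and rising with the tool. Its near end shows at about crop (225,300), its shadow has separated from it, and the wrist carries only the pin's weight. I'll finish the tip.

```bash
python3 -m crank '[-0.0059,0.0253,0,0,0,0.0072,15, -0.0059,0.0253,0,0,0,0.0072,15, -0.0059,0.0253,0,0,0,0.0072,15, -0.0059,0.0253,0,0,0,0.0072,15, -0.0059,0.0253,0,0,0,0.0072,15, 0,0,0,0,0,0,15, 0,0,0,0,0,0,15]'
python3 - <<'E'
from h import *
o=observe();R=o['tool_rot'];a=R[:,1].copy();a*=-1 # toward far end
p=o['position'];print(a,p)
n=np.array([.4645,-.180]);
for n in("scene",):
  d=get_image(n);im=d["frame"][:,:,::-1].copy()
  for s in(-.065,.0,.265):
    print(s,p+a*s,proj(d,p+a*s))
  for s in (-.065,.1):
    u=proj(d,p+a*s);cv2.circle(im,(int(round(u[0])),int(round(u[1]))),1,(0,255,0),-1)
  cv2.imwrite("pics/s4.png",cv2.resize(im[200:340,180:340],None,fx=4,fy=4,interpolation=2))
E
```

```text
time_s: 7.2
position: [0.5231, -0.1653, 0.1087]
tool_rot: [[0.228, -0.941, -0.25], [-0.974, -0.22, -0.058], [-0.001, 0.257, -0.966]]
ft_force: [-0.2, 0.4, -1.2]
grip_width: 0.0251
[ 0.94104754  0.22033414 -0.25667568] [ 0.52310665 -0.16530137  0.10871315]
-0.065 [ 0.46193856 -0.17962309  0.12539707] (np.float64(231.6778498699868), np.float64(262.49596358572757))
0.0 [ 0.52310665 -0.16530137  0.10871315] (np.float64(254.7815878396492), np.float64(273.4153466233899))
0.265 [ 0.77248425 -0.10691282  0.0406941 ] (np.float64(349.46801931099344), np.float64(318.1664347400665))
```

View pics/s4.png

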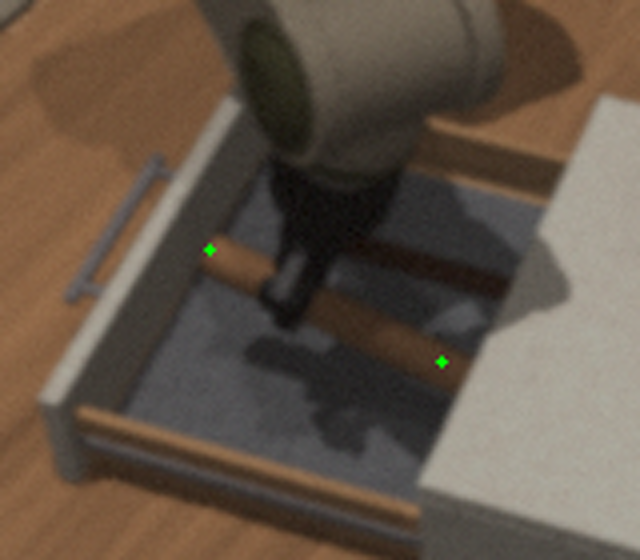

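The tipped pin lies along the predicted axis: the markers at crop (210,250) and (440,362) sit on it. Force is the weight only. I draw it out along its own axis.

```bash
python3 -m crank '[0,0,0,-0.0188,-0.0044,0.0051,15, 0,0,0,-0.0188,-0.0044,0.0051,15, 0,0,0,-0.0188,-0.0044,0.0051,15, 0,0,0,-0.0188,-0.0044,0.0051,15, 0,0,0,0,0,0,15]' && python3 -m crank '[0,0,0,-0.0188,-0.0044,0.0051,15, 0,0,0,-0.0188,-0.0044,0.0051,15, 0,0,0,-0.0188,-0.0044,0.0051,15, 0,0,0,-0.0188,-0.0044,0.0051,15,0,0,0,-0.0188,-0.0044,0.0051,15, 0,0,0,0,0,0,15, 0,0,0,0,0,0,15]'
python3 - <<'E'
from h import *
d=get_image("scene");im=d["frame"][:,:,::-1];cv2.imwrite("pics/s5.png",cv2.resize(im[170:340,130:350],None,fx=3,fy=3,interpolation=2))
E
```

```text
time_s: 7.75
position: [0.4465, -0.1832, 0.13]
tool_rot: [[0.226, -0.941, -0.251], [-0.974, -0.219, -0.058], [-0.001, 0.257, -0.966]]
ft_force: [-0.7, -0.2, -2.4]
grip_width: 0.0251
time_s: 8.45
position: [0.3548, -0.2051, 0.1551]
tool_rot: [[0.227, -0.941, -0.249], [-0.974, -0.22, -0.058], [0.0, 0.256, -0.967]]
ft_force: [-0.1, 0.7, -1.8]
grip_width: 0.0252
```

View pics/s5.png

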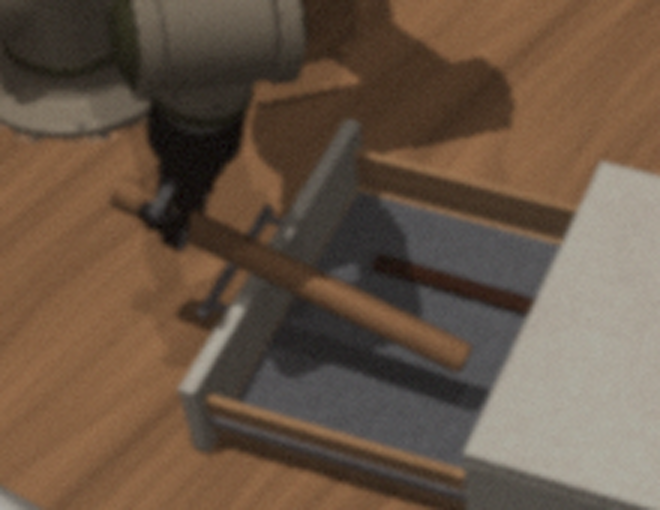

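The whole pin is now outside, with its far end at crop (462,355), short of the unit's edge. I lift it straight up.

```bash
python3 -m crank '[0,0,0,0,0,0.01,15, 0,0,0,0,0,0.02,15, 0,0,0,0,0,0.02,15, 0,0,0,0,0,0.02,15, 0,0,0,0,0,0.02,15, 0,0,0,0,0,0.02,15, 0,0,0,0,0,0.02,15, 0,0,0,0,0,0.02,15, 0,0,0,0,0,0.02,15, 0,0,0,0,0,0.01,15, 0,0,0,0,0,0,15, 0,0,0,0,0,0,15, 0,0,0,0,0,0,15, 0,0,0,0,0,0,15, 0,0,0,0,0,0,15]'
python3 - <<'E'
from h import *
o=observe();R=o['tool_rot'];p=o['position'];print(abs(o['qvel']).max())
d=get_image("scene");im=d["frame"][:,:,::-1].copy()
for s in(-.065,.265):
    q=p-R[:,1]*s;u=proj(d,q);print(q,u);cv2.circle(im,(int(round(u[0])),int(round(u[1]))),1,(0,255,0),-1)
cv2.imwrite("pics/s6.png",cv2.resize(im[100:340,100:350],None,fx=2.4,fy=2.4,interpolation=2))
E
```

```text
time_s: 10.0
position: [0.3541, -0.2049, 0.3348]
tool_rot: [[0.228, -0.941, -0.251], [-0.974, -0.22, -0.058], [-0.001, 0.257, -0.966]]
ft_force: [1.2, -0.4, -1.1]
grip_width: 0.0252
0.253546489115286
[ 0.29295652 -0.21927208  0.351543  ] (np.float64(153.7177930264072), np.float64(178.9815434178943))
[ 0.60343234 -0.14655768  0.26658784] (np.float64(282.3303650369162), np.float64(239.56849235506766))
```

View pics/s6.png

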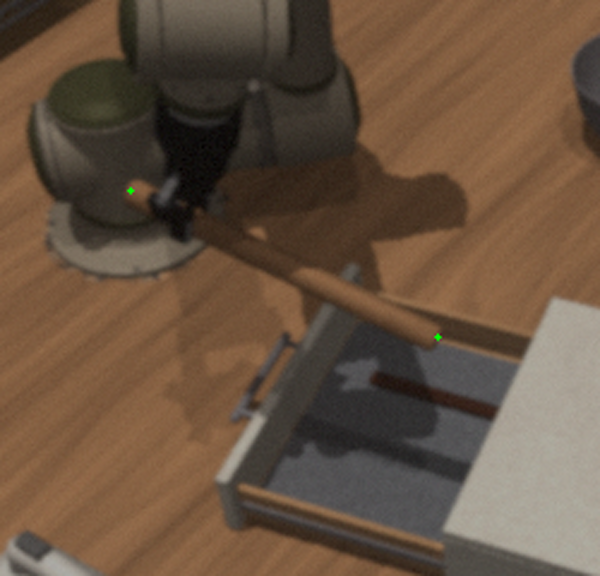

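The pin is held with its far end at crop (430,340), about 0.26 m up, and it touches nothing. The spatula and drawer look unmoved, so I hand in.

```bash
python3 -c "
from rig import *
print(close_job());o=observe();print(o['time_s'],o['position'],o['grip_width'],o['ft_force'])"
```

```text
the job is handed in; nothing more can be done
None
the job is handed in; nothing more can be done
```

The rolling pin is out of the drawer. The gripper is holding it still in the air, and I handed the job in at about 10 s, within the 40 s limit.

- **What I did:** I gripped the pin about 6 cm from its near end and tipped that end up about 15° with the far end just off the floor. I then drew it out about 18 cm along its own axis through the gap and lifted it 18 cm.
- **Height:** the pin's lowest point is at about 0.25 m by the tool pose and the last picture. The task needs at least 0.17 m.
- **Forces:** while tipping, drawing and lifting, the readings after each move were 1–2.5 N, roughly the pin's own weight, so I saw no sign of forcing.
- **Other things:** the spatula and drawer looked unmoved in the last picture, judged by eye only. I did not check the bowl, cup or mixer again after the first pictures, but the arm stayed well away from them.

**What disagreed:**
- **First grip:** the width was under 28 mm with about 10 N of upward push, so I opened and re-gripped lower. The fingertips touched the drawer floor briefly, at about 14 N, and I backed off 2 mm.
- **Grip width:** it still reads 25 mm on the 28 mm pin. I put that down to the pads giving under about 90 N, because the hold was steady.

After handing in, the robot gave no more readings, so I have no check of the final second.

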